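# Heft the parts tins and re-tip the one that is not empty

## Task

The two grey hooded parts tins on the rubber mat have just been emptied, but a brass roller has stayed behind out of sight in one of them. Lift a tin by its grip and hold it level and still in the air for about a second to judge by weight whether it is the one; tip that tin, spout down, over the aluminium tray so that the roller drops into the tray. In the end both tins stand upright on the mat with the roller in the tray; do not tip the empty tin.

Things in the scene. Friction and masses are not known exactly. Their poses are not given: they have to be found in the camera images.
- tin_1_grip (a point): Grip of one of two like grey sheet-steel tins, 110 (x) x 60 x 70 mm high, hooded, open only at a spout at their own -x end. A wooden fin on the hood, 50 (x) x 14 (y) mm, 70 to 108 mm above the underside, is the grip; this point is its middle, 90 mm above the underside, over the tin's centre. z up, x away from the spout. An empty tin weighs 160 to 200 g; roller: brass, 26 dia x 48 mm, 216 g.
- tin_2_grip (a point): Grip of the other tin, same frame, sizes and masses; either tin may be the left one and either may hold the roller. They stand side by side on the mat, spouts roughly towards the robot. Inside, the floor rises as a 16 degree ramp to the spout's lip, 18 mm above the underside: with the spout end tipped down 35 degrees or more the roller, lying across the tin, rolls out.
- mat: Black rubber mat, fixed, 230 (x) x 270 (y) x 4 mm thick; origin at the centre of its underside on the bench, z up. It may lie left or right of the robot. A wire spool (36 mm across, 28 mm high) also stands on it beyond the tins.
- tray: Empty open aluminium tray, fixed, 220 (x) x 210 (y) x 45 mm high, walls 5 mm; origin at the centre of its underside on the bench, z up. It lies on the side opposite the mat.

How it is judged:
On the way, in this order (a step that is already met when the one before it is completed fails the run):
1. a tin is lifted at least 25 mm off the mat and held level (within 15 degrees) and nearly still for 0.4 s (((height (world z) of tin_1_grip above 0.119 m and angle between tin_1_grip's own z axis and vertical below 0.26 rad and linear speed of tin_1 below 0.05 m/s) or (height (world z) of tin_2_grip above 0.119 m and angle between tin_2_grip's own z axis and vertical below 0.26 rad and linear speed of tin_2 below 0.05 m/s))), for 0.4 s.
2. the roller lies in the tray (x of roller in the frame of tray between -0.11 and 0.11 m and y of roller in the frame of tray between -0.105 and 0.105 m and z of roller in the frame of tray below 0.03 m), for 0.2 s.
At the end, for the whole second after the job is handed in: The roller lies in the tray; both tins stand at rest, upright within 10 degrees, bottom down (within 8 mm of the mat's surface), their centres over the mat (all of step 2 and angle between each of tin_1_grip, tin_2_grip's own z axis and vertical below 0.17 rad and height (world z) of each of tin_1_grip, tin_2_grip below 0.102 m and x of tin_1_grip in the frame of mat between -0.115 and 0.115 m and y of tin_1_grip in the frame of mat between -0.135 and 0.135 m and x of tin_2_grip in the frame of mat between -0.115 and 0.115 m and y of tin_2_grip in the frame of mat between -0.135 and 0.135 m and linear speed of each of tin_1, tin_2 below 0.02 m/s); the robot touches nothing.
It fails at once if the empty tin is tipped: a tin is tilted more than 30 degrees while the roller is neither in it or just leaving it nor in or over the tray ((angle between tin_1_grip's own z axis and vertical above 0.52 rad and distance between roller and tin_1_grip above 0.12 m and horizontal distance between roller and tray above 0.16 m) or (angle between tin_2_grip's own z axis and vertical above 0.52 rad and distance between roller and tin_2_grip above 0.12 m and horizontal distance between roller and tray above 0.16 m)).
It also fails if it takes over 64 s, if anything falls off the work surface, if the arm or the gripper's body presses on something with over 40 N, if the wrist force passes 120 N, or if a joint passes its speed limit or range.

## Robot

A 6-joint arm with a two-finger parallel gripper is mounted at the origin on the work surface. World frame = base frame: x ahead of the robot, y to its left, z up, the work surface at z = 0. Lengths are in m, angles in rad, forces in N, time in s.
With the tool pointing down it reaches from about 0.3 to 0.875 m from the base axis. Payload 6.4 kg.
Tool frame: the origin (TCP) lies between the finger pads; the fingertips stand 19 mm ahead of it and the grasp point (between the pads) is the TCP; z points along the fingers, y is the direction in which the jaws open and shut (so a half turn about z gives the same grasp; the last joint's range is limited). The gripper opens to 85 mm and grips with 20 to 120 N. Pads are 22 mm wide; open, the fingers measure 114 mm over their backs; the gripper's body (76 mm by 85 mm) begins 54 mm behind the grasp point. The pads swing forward as they close: fully open they stand 13 mm farther back than shut.
Start: joints at [-1.385, 0.181, 1.607, -0, 1.354, -0.206], TCP at [0.22, -0.531, 0.218] pointing down, gripper open.
Joint ranges: [-2.99, 2.99], [-0.89, 2.07], [0.3, 2.58], [-1.14, 4.28], [0, 2.63], [-3.12, 3.12]. Speed limits (rad/s): [2.57, 2.57, 3.01, 3.14, 3.14, 3.14].

## Interface

Orientations are given as a unit quaternion [w, x, y, z].
In Python, from bench import * gives the robot as it stands.
- The arm moves only by the tool apply_moves, never from a script. Its argument "moves" is a list that holds one entry, the list of rows, each a list of 7 numbers: the shift along the tool's x, y, z in cm, then the turn, a rotation vector about the tool's x, y, z in rad, then the opening, from 0 (shut) to 1 (fully open). A call has 1 to 8 rows; each row is the pose to reach, as a shift and turn from the pose commanded when the call began, along the tool's axes at that moment; what a row does not reach only later rows make up. A row lasts 1/10 s, in which the tool goes at most 50 mm and 8.59 degrees, less where a joint would pass 70% of its speed; a pose out of reach is approached as far as the arm can. A call with a gripper value outside its range is refused whole. The fingers move at their own pace and stop on an object; the grip force is fixed at half the most. Time passes only in rows, so rows that repeat a pose let the fingers close. It gives the time, the measured TCP pose, the force and the opening at its end, in the units of the state.
- get_obs(): the state, without advancing time (a new reading comes with each control period).
- camera(name): name is "scene" or "top" or "wrist"; returns the picture (384x512x3 uint8, red, green, blue); there is no depth.
- get_calibration(name): a dict with "vertical_fov" (degrees; the focal length in pixels is half the picture's height over the tangent of half this angle, whatever the lens; pixels are square), "cx", "cy" (the principal point, pixels), "R" (3x3) and "t" (3): a world point X has camera coordinates R X + t. Camera axes: x right, y down, z forward; pixel columns grow to the right and rows downward; lengths in m; the calibration is good to about 2 mm. A picture is of the moment at which its call begins: read the wrist's pose just before it. get_calibration takes no time and is no camera call; for the wrist camera it gives the pose at the moment of the call.
- hand_in(): hands the job in, once; it reports no verdict.
The state is a dict: "time_s": time; "q": joint angles; "dq": joint speeds; "joint_efforts": joint torques, N m; "eef_pos": TCP position; "eef_rot": TCP orientation; "wrist_force": force on the tool from outside, world axes, zero at the start; "torque": the same for the moment, N m; "opening": opening from 0.0 (shut) to 1.0 (fully open).
Only numpy, scipy, OpenCV 4.12 (cv2) and the standard library are available. Lean on these libraries where they do the work, as an engineer would, in place of code of your own. Each camera call takes 0.05 s, during which the arm holds its last target. There are 200 camera calls.

## Working session

There is one attempt and no reset: what is moved stays moved. The work goes in short steps, Python scripts to look and compute and a tool call to move; the robot and the scene stay as the last step left them, time stands still between calls to the robot, and variables do not carry over. Pictures are saved under pics/ and viewed, about 8 in all and at most 12, crops included, and the job is handed in when it is done.

Besides the shell and the picture viewer there is one more tool, called after "Request:" as a command line: name --argument value ..., lists and objects as JSON in quotes. apply_moves: Moves the arm, as the interface text tells. Its arguments: {"type":"object","properties":{"moves":{"type":"array","items":{"type":"array","items":{"type":"array","items":{"type":"number"}}}}},"required":["moves"]}

```bash
ls; mkdir -p pics; python3 - <<'E'
from bench import *
import cv2,numpy as np
o=get_obs();print(o)
for n in("top","scene"):
    im=camera(n);cv2.imwrite(f"pics/{n}0.png",im[:,:,::-1]);c=get_calibration(n);print(n,c)
a=cv2.imread("pics/top0.png");cv2.imwrite("pics/top0b.png",cv2.resize(a,(800,600),interpolation=cv2.INTER_CUBIC))
E
```

```text
pics
{'time_s': 0.0, 'q': array([-1.38531065e+00,  1.81528671e-01,  1.60806353e+00, -1.35841548e-05,
        1.35382539e+00, -2.06320391e-01]), 'dq': array([-0.00032973,  0.00099975, -0.00073815,  0.00128957, -0.00207533,
        0.00022478]), 'joint_efforts': array([-1.44216036e-03, -4.44880557e+01, -3.51339984e+01, -4.07304997e-04,
        9.18857491e-03, -3.11488350e-05]), 'eef_pos': array([ 0.21945448, -0.53081261,  0.21746432]), 'eef_rot': array([-9.12487578e-04,  9.80871598e-01,  1.94653733e-01,  2.87420125e-06]), 'wrist_force': array([-0.19326385, -0.17636747,  0.50711336]), 'torque': array([-0.0330874 , -0.00905302,  0.03275046]), 'opening': 0.9979080399785047}
top {'vertical_fov': 48.96002279484277, 'cx': 258.9082913067394, 'cy': 194.23858935052715, 'R': array([[ 0.02981569, -0.99941556,  0.01672003],
       [-0.99250098, -0.03158496, -0.11808553],
       [ 0.11854462, -0.01307384, -0.99286265]]), 't': array([-0.04421851,  0.56962574,  0.84713292])}
scene {'vertical_fov': 51.884666380323885, 'cx': 250.0518046687927, 'cy': 188.03971998448066, 'R': array([[-0.73395266,  0.67917967, -0.00533556],
       [ 0.50606042,  0.54159881, -0.67124778],
       [-0.45300811, -0.49536421, -0.74121383]]), 't': array([ 0.41449551, -0.19538933,  1.15511911])}
```

View pics/top0b.png

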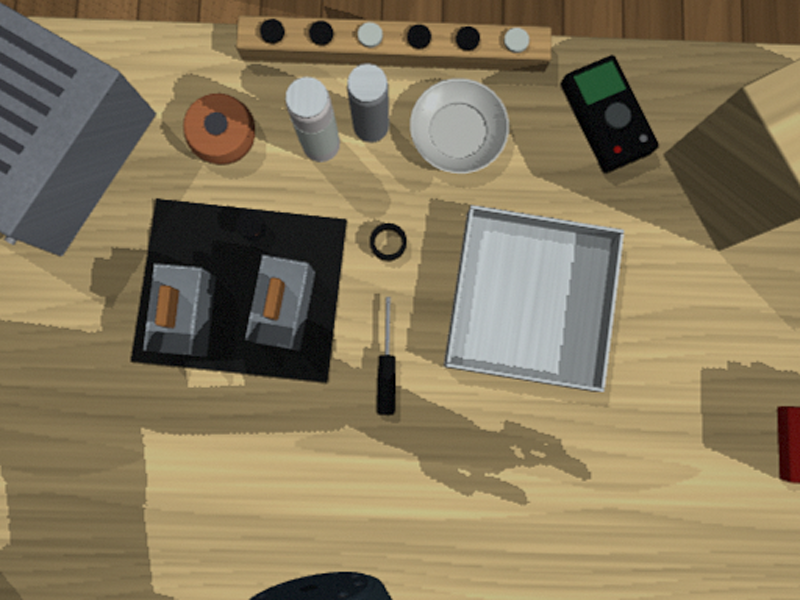

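View pics/scene0.png

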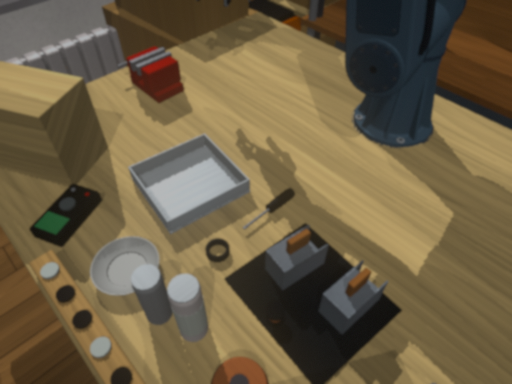

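The top view shows the mat on the left (corners about (155,199), (347,218), (327,382), (131,361)). It has two tins with wooden fins near (167,304) and (274,298), and the tray is on the right. I'll enlarge the tins and check the scale.

```bash
cat > h.py <<'E'
from bench import *
import cv2,numpy as np
from scipy.spatial.transform import Rotation as Ro
def bp(n,uv,z,c=None):
    c=c or get_calibration(n);f=192/np.tan(np.radians(c["vertical_fov"]/2));R=np.array(c["R"]);t=np.array(c["t"])
    d=R.T@np.array([(uv[0]-c["cx"])/f,(uv[1]-c["cy"])/f,1]);C=-R.T@t
    return C+d*(z-C[2])/d[2]
def pj(n,X,c=None):
    c=c or get_calibration(n);f=192/np.tan(np.radians(c["vertical_fov"]/2));p=np.array(c["R"])@X+c["t"];return p[:2]/p[2]*f+[c["cx"],c["cy"]]
E
python3 - <<'E'
from h import *
m=[bp("top",np.array(p)*.64,.004) for p in[(155,199),(347,218),(327,382),(131,361)]]
t=[bp("top",np.array(p)*.64,.045) for p in[(470,207),(623,230),(604,390),(446,366)]]
for q in(m,t):
    print(np.round(q,3).tolist(),np.mean(q,0).round(3),[np.linalg.norm(q[i]-q[i-1]).round(3) for i in range(4)])
print(pj("top",get_obs()["eef_pos"]),pj("scene",get_obs()["eef_pos"]))
a=cv2.imread("pics/top0.png")[160:235,80:205];cv2.imwrite("pics/c1.png",cv2.resize(a,None,fx=6,fy=6,interpolation=cv2.INTER_CUBIC))
E
```

```text
[[0.711, 0.327, 0.004], [0.693, 0.057, 0.004], [0.463, 0.075, 0.004], [0.484, 0.342, 0.004]] [0.588 0.2   0.004] [np.float64(0.227), np.float64(0.27), np.float64(0.23), np.float64(0.268)]
[[0.703, -0.111, 0.045], [0.678, -0.318, 0.045], [0.464, -0.291, 0.045], [0.489, -0.083, 0.045]] [ 0.584 -0.2    0.045] [np.float64(0.216), np.float64(0.208), np.float64(0.216), np.float64(0.209)]
[574.24108508 411.96762489] [213.10912706  11.43569582]
```

View pics/c1.png

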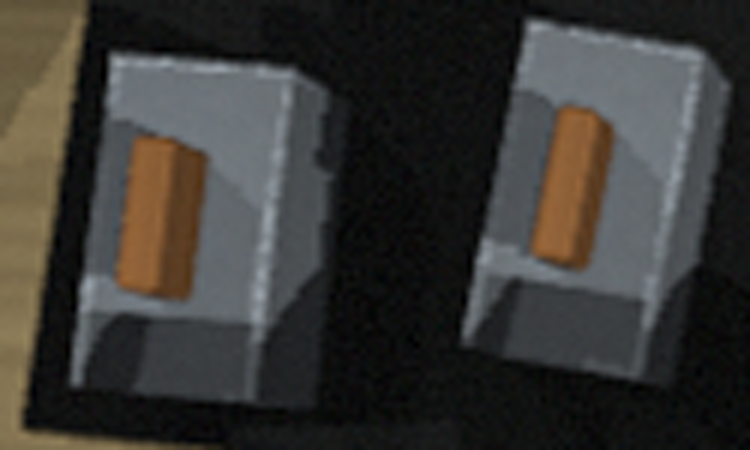

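```bash
python3 - <<'E'
from h import *
for P in([(133,138),(176,142),(158,298),(116,286)],[(560,106),(602,112),(575,268),(532,258)]):
    q=np.array([bp("top",np.array(p)/6+[80,160]-[.4,.4],.112) for p in P])
    d=(q[0]+q[1]-q[2]-q[3])/2
    print(q.round(3).tolist(),"c",q.mean(0).round(4),"L",np.linalg.norm(d).round(3),"yaw",np.arctan2(d[1],d[0]).round(3))
for P in([(110,56),(293,70)],[(525,20),(700,50)]): # hood far edge
    q=np.array([bp("top",np.array(p)/6+[80,160]-[.4,.4],.074) for p in P]);d=q[0]-q[1];print(q.round(3).tolist(),np.linalg.norm(d),np.arctan2(-d[0],d[1]))
print(Ro.from_quat(get_obs()["eef_rot"],scalar_first=True).as_matrix().round(3))
print(get_calibration("wrist"))
E
```

```text
[[0.574, 0.273, 0.112], [0.573, 0.26, 0.112], [0.524, 0.262, 0.112], [0.527, 0.275, 0.112]] c [0.5496 0.2674 0.112 ] L 0.048 yaw -0.041
[[0.589, 0.139, 0.112], [0.587, 0.126, 0.112], [0.537, 0.132, 0.112], [0.54, 0.145, 0.112]] c [0.5633 0.1355 0.112 ] L 0.05 yaw -0.122
[[0.607, 0.297, 0.074], [0.604, 0.236, 0.074]] 0.060909183842073875 -0.044838227627830414
[[0.623, 0.16, 0.074], [0.615, 0.101, 0.074]] 0.059362492625430766 -0.13930106990875854
[[ 0.924  0.382 -0.   ]
 [ 0.382 -0.924  0.002]
 [ 0.    -0.002 -1.   ]]
{'vertical_fov': 66.2450504441403, 'cx': 253.2980771575707, 'cy': 191.92096618793957, 'R': array([[ 0.38213705, -0.92410412, -0.00168993],
       [-0.88549308, -0.36669243,  0.2853746 ],
       [-0.26433553, -0.10755579, -0.95841457]]), 't': array([-0.57499792, -0.03812718,  0.37936264])}
```

```bash
cat >> h.py <<'E'
def tgt(pos,yaw,tilt=0):  # tool down with x at yaw; tilt>0 leans tool z outward (spout end down)
    R=Ro.from_euler("z",yaw)*Ro.from_euler("y",-tilt)*Ro.from_euler("x",np.pi)
    return rel(pos,R)
def rel(pos,R):
    o=get_obs();R0=Ro.from_quat(o["eef_rot"],scalar_first=True)
    return (R0.inv().apply(np.array(pos)-o["eef_pos"])*100).round(2).tolist(),(R0.inv()*R).as_rotvec().round(3).tolist()
def st():
    o=get_obs();R=Ro.from_quat(o["eef_rot"],scalar_first=True).as_matrix()
    print("t",round(o["time_s"],2),"p",o["eef_pos"].round(4),"yaw",np.arctan2(R[1,0],R[0,0]).round(3),"z",R[:,2].round(3),"F",o["wrist_force"].round(2),"T",o["torque"].round(2),"op",round(o["opening"],3),"q",o["q"].round(2))
E
python3 -c "
from h import *
st();print(tgt([.563,.1355,.2],-.13))"
```

```text
t 0.1 p [ 0.2195 -0.5309  0.2176] yaw 0.392 z [-0.     0.002 -1.   ] F [-0.58  0.12 -0.62] T [ 0.05 -0.05  0.01] op 0.999 q [-1.39  0.18  1.61 -0.    1.35 -0.21]
([57.2, -48.47, 1.85], [-0.002, 0.0, 0.522])
```

Request:
apply_moves --moves '[[[57.2,-48.5,1.8,0,0,0.522,0.5],[57.2,-48.5,1.8,0,0,0.522,0.5],[57.2,-48.5,1.8,0,0,0.522,0.5],[57.2,-48.5,1.8,0,0,0.522,0.5],[57.2,-48.5,1.8,0,0,0.522,0.5],[57.2,-48.5,1.8,0,0,0.522,0.5],[57.2,-48.5,1.8,0,0,0.522,0.5],[57.2,-48.5,1.8,0,0,0.522,0.5]]]'

```text
time_s: 0.9
eef_pos: [0.4026, -0.1749, 0.2087]
eef_rot: [0.0, 0.998, -0.065, 0.0]
wrist_force: [1.7, -0.7, 1.2]
opening: 0.501
```

```bash
python3 -c "
from h import *
st();print(tgt([.563,.1355,.2],-.13))"
```

```text
t 0.9 p [ 0.4026 -0.1749  0.2087] yaw -0.131 z [ 0. -0. -1.] F [ 1.66 -0.69  1.22] T [-0.01 -0.01 -0.03] op 0.501 q [-0.68 -0.13  1.94  0.    1.33  1.02]
([11.86, -32.87, 0.87], [0.0, -0.0, -0.001])
```

Request:
apply_moves --moves '[[[10,-29,0.8,0,0,0,0.5],[10,-29,0.8,0,0,0,0.5],[10,-29,0.8,0,0,0,0.5],[10,-29,0.8,0,0,0,0.5],[10,-29,0.8,0,0,0,0.5],[10,-29,0.8,0,0,0,0.5],[10,-29,0.8,0,0,0,0.5],[10,-29,0.8,0,0,0,0.5]]]'

```text
time_s: 1.7
eef_pos: [0.5388, 0.0991, 0.2]
eef_rot: [0.0, 0.998, -0.063, -0.001]
wrist_force: [-0.6, -1.0, -0.3]
opening: 0.501
```

```bash
python3 - <<'E'
from h import *
st();print(tgt([.563,.1355,.2],-.13))
c=get_calibration("wrist");im=camera("wrist");cv2.imwrite("pics/w1.png",im[:,:,::-1])
for p in([.563,.1355,.112],[.550,.2674,.112]):print(pj("wrist",np.array(p),c))
print(c)
E
```

```text
t 1.7 p [0.5388 0.0991 0.2   ] yaw -0.127 z [-0.002 -0.    -1.   ] F [-0.6  -1.   -0.29] T [0.02 0.03 0.02] op 0.501 q [-0.03  0.14  1.69 -0.    1.31  1.66]
([1.94, -3.92, -0.0], [0.0, 0.002, 0.003])
[205.53775059 169.37068135]
[ 59.25394442 202.54286995]
{'vertical_fov': 66.2450504441403, 'cx': 253.2980771575707, 'cy': 191.92096618793957, 'R': array([[-1.26347790e-01, -9.91985678e-01,  8.06411858e-04],
       [-9.50214251e-01,  1.21260762e-01,  2.87034327e-01],
       [-2.84831727e-01,  3.54998889e-02, -9.57919958e-01]]), 't': array([0.16508004, 0.4673275 , 0.5116224 ])}
```

View pics/w1.png

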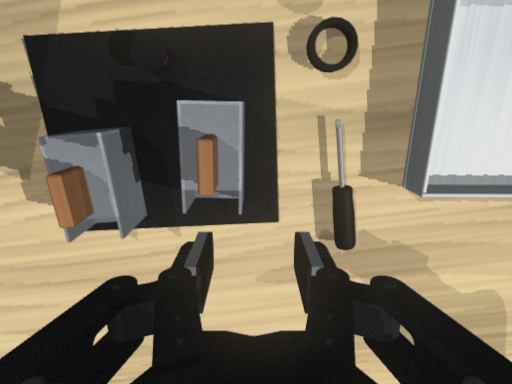

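The wrist view confirms the right fin at about (206,165), where I predicted (205,169). I'll align over it and descend.

Request:
apply_moves --moves '[[[2.1,-3.9,0,0,0,0,0.5],[2.1,-3.9,0,0,0,0,0.5],[2.1,-3.9,3,0,0,0,0.5],[2.1,-3.9,5,0,0,0,0.5],[2.1,-3.9,7,0,0,0,0.5],[2.1,-3.9,7,0,0,0,0.5]]]'

```text
time_s: 2.35
eef_pos: [0.5622, 0.1316, 0.1279]
eef_rot: [0.0, 0.998, -0.066, -0.003]
wrist_force: [-0.1, -0.7, -0.1]
opening: 0.499
```

```bash
python3 -c "
from h import *
st();print(tgt([.565,.1355,.1],-.13))"
```

```text
t 2.35 p [0.5622 0.1316 0.1279] yaw -0.132 z [-0.006 -0.001 -1.   ] F [-0.11 -0.7  -0.09] T [-0.03 -0.04  0.04] op 0.499 q [ 0.02  0.29  1.67 -0.    1.19  1.73]
([0.24, -0.43, 2.79], [0.001, 0.006, -0.002])
```

Request:
apply_moves --moves '[[[0.2,-0.3,1.5,0,0,0,0.5],[0.2,-0.3,2.8,0,0.006,0,0.5],[0.2,-0.3,2.8,0,0.006,0,0.5],[0.2,-0.3,2.8,0,0.006,0,0.5]]]'

```text
time_s: 2.75
eef_pos: [0.5677, 0.136, 0.1034]
eef_rot: [0.0, 0.998, -0.065, 0.003]
wrist_force: [0.2, 0.0, 0.4]
opening: 0.496
```

```bash
python3 - <<'E'
from h import *
st()
c=get_calibration("wrist");im=camera("wrist");cv2.imwrite("pics/w2.png",im[:,:,::-1])
E
```

```text
t 2.75 p [0.5677 0.136  0.1034] yaw -0.131 z [ 0.006 -0.001 -1.   ] F [0.22 0.05 0.39] T [-0.01  0.01 -0.  ] op 0.496 q [ 0.03  0.32  1.68 -0.    1.13  1.73]
```

View pics/w2.png

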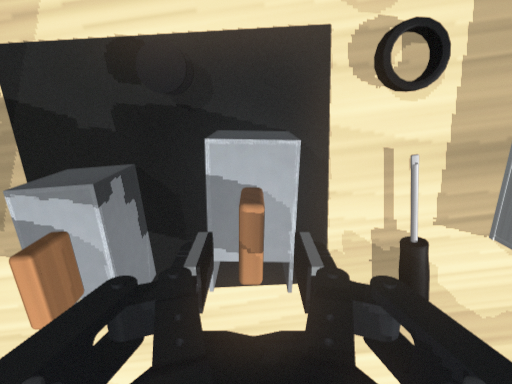

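The fin sits centred between the jaws at about (251,240). Closing and lifting now.

Request:
apply_moves --moves '[[[0,0,0.2,0,0,0,0],[0,0,0.2,0,0,0,0],[0,0,0.2,0,0,0,0],[0,0,0.2,0,0,0,0],[0,0,0.2,0,0,0,0]]]'

```text
time_s: 3.3
eef_pos: [0.5674, 0.1363, 0.101]
eef_rot: [0.0, 0.998, -0.065, 0.003]
wrist_force: [-0.3, 0.3, 0.5]
opening: -0.001
```

```bash
python3 -c "
from h import *
st()"
```

```text
t 3.3 p [0.5674 0.1363 0.101 ] yaw -0.13 z [ 0.006 -0.001 -1.   ] F [-0.29  0.26  0.55] T [ 0.02 -0.01  0.03] op -0.001 q [ 0.03  0.33  1.68 -0.    1.13  1.73]
```

```bash
python3 - <<'E'
from h import *
c=get_calibration("wrist");im=camera("wrist");cv2.imwrite("pics/w3.png",im[:,:,::-1])
for z in(.112,.094,.074): print(z,[pj("wrist",np.array([.565+a*np.cos(.13),.1355-a*np.sin(.13),z]),c).round() for a in(.025,-.025)])
o=get_obs();print(pj("wrist",o["eef_pos"],c),-c["R"].T@c["t"])
E
```

```text
0.112 [array([253., 204.]), array([253., 287.])]
0.094 [array([253., 194.]), array([253., 270.])]
0.074 [array([253., 185.]), array([253., 255.])]
[251.33782248 234.8306516 ] [0.6380268  0.12603105 0.25728394]
```

View pics/w3.png

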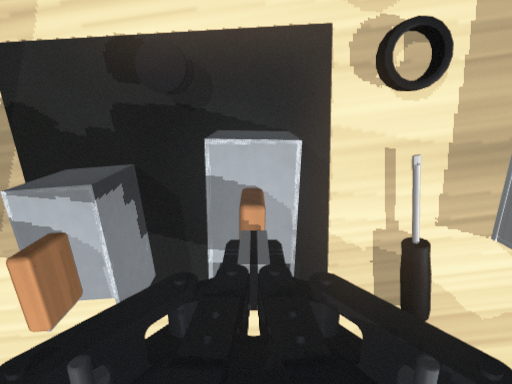

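The fingers shut on nothing and appear to be above the fin. I'll check the real tool height in the scene view and test the wrist calibration on known points.

```bash
python3 - <<'E'
from h import *
st()
c=get_calibration("wrist")
print("mat corner",pj("wrist",np.array([.693,.057,.004]),c),"hood far edge",[pj("wrist",np.array(p),c) for p in([.623,.16,.074],[.615,.101,.074])])
im=np.ascontiguousarray(camera("scene")[:,:,::-1]);a=cv2.resize(im[190:340,220:420],None,fx=4,fy=4,interpolation=cv2.INTER_CUBIC)
o=get_obs();R=Ro.from_quat(o["eef_rot"],scalar_first=True)
for p,col in((o["eef_pos"],(0,0,255)),(o["eef_pos"]+R.apply([0,0,.019]),(0,255,0)),(np.array([.565,.1355,.112]),(255,0,255))):
    u=(pj("scene",p)-[220,190]+.5)*4;print(u);cv2.circle(a,tuple(int(x) for x in u),4,col,1)
cv2.imwrite("pics/s1.png",a)
E
```

```text
t 3.35 p [0.5674 0.1363 0.1009] yaw -0.13 z [ 0.006 -0.001 -1.   ] F [ 0.23 -0.08  0.17] T [ 0.03 -0.02 -0.02] op 0.003 q [ 0.03  0.33  1.68 -0.    1.13  1.73]
mat corner [333.19636812  19.87996133] hood far edge [array([201.62410085, 138.78009278]), array([298.23590461, 139.25703276])]
[310.52171327 198.55066774]
[307.10484658 221.07864744]
[314.5126469  181.19142535]
```

View pics/s1.png

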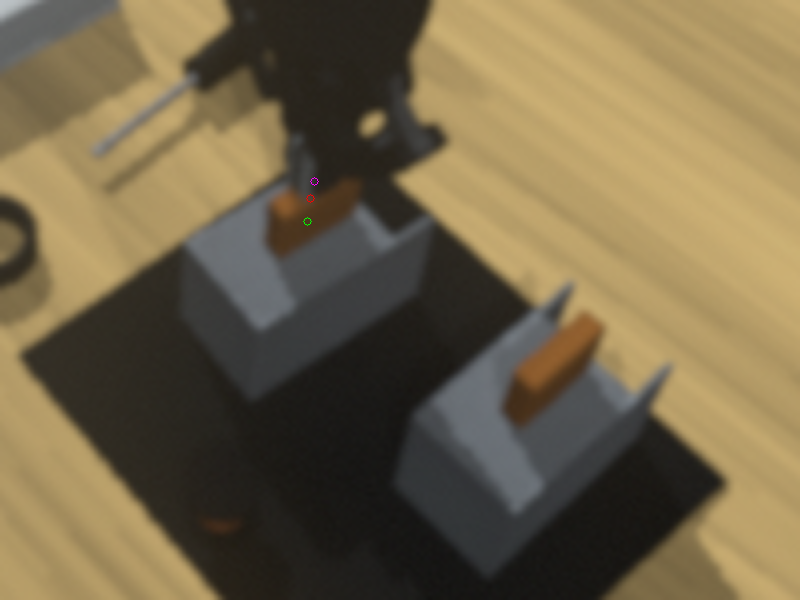

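The wrist calibration checks out: the mat corner is predicted at (333,20) and seen at (331,25). In the scene view, though, the shut fingertips at about (300,187) rest just above the fin's top. So the fingers reach roughly 3 cm less deep than stated. I'll reopen and go lower in small steps, watching force.

Request:
apply_moves --moves '[[[0,0,0,0,0,0,0.5],[0,0,0,0,0,0,0.5],[0,0,0,0,0,0,0.5],[0,0,0.5,0,0,0,0.5],[0,0,1.0,0,0,0,0.5],[0,0,1.0,0,0,0,0.5]]]'

```text
time_s: 4.0
eef_pos: [0.5665, 0.1362, 0.0896]
eef_rot: [0.0, 0.998, -0.065, 0.002]
wrist_force: [-0.2, -0.3, -0.8]
opening: 0.497
```

```bash
python3 -c "
from h import *
st()"
```

```text
t 4.0 p [0.5665 0.1362 0.0896] yaw -0.13 z [ 0.004 -0.001 -1.   ] F [-0.24 -0.31 -0.83] T [ 0.03 -0.03 -0.04] op 0.497 q [ 0.03  0.34  1.69 -0.    1.11  1.73]
```

Request:
apply_moves --moves '[[[0,0,0.5,0,0,0,0.5],[0,0,0.7,0,0,0,0.5],[0,0,0.7,0,0,0,0]]]'

```text
time_s: 4.3
eef_pos: [0.5671, 0.1362, 0.0833]
eef_rot: [0.0, 0.998, -0.065, 0.003]
wrist_force: [0.6, 0.1, -0.2]
opening: 0.342
```

```bash
python3 -c "
from h import *
st()"
```

```text
t 4.3 p [0.5671 0.1362 0.0833] yaw -0.13 z [ 0.005 -0.001 -1.   ] F [ 0.65  0.08 -0.19] T [ 0.03 -0.04 -0.01] op 0.342 q [ 0.03  0.35  1.69 -0.    1.09  1.73]
```

Request:
apply_moves --moves '[[[0,0,0,0,0,0,0],[0,0,0,0,0,0,0],[0,0,0,0,0,0,0],[0,0,0,0,0,0,0]]]'

```text
time_s: 4.7
eef_pos: [0.5675, 0.1364, 0.0839]
eef_rot: [0.0, 0.998, -0.065, 0.003]
wrist_force: [0.6, -0.3, -0.5]
opening: 0.148
```

```bash
python3 -c "
from h import *
st()
im=camera('wrist');cv2.imwrite('pics/w4.png',im[:,:,::-1])"
```

```text
t 4.7 p [0.5675 0.1364 0.0839] yaw -0.13 z [ 0.006 -0.001 -1.   ] F [ 0.6  -0.31 -0.53] T [ 0.1  -0.06 -0.  ] op 0.148 q [ 0.03  0.35  1.69 -0.    1.09  1.73]
```

View pics/w4.png

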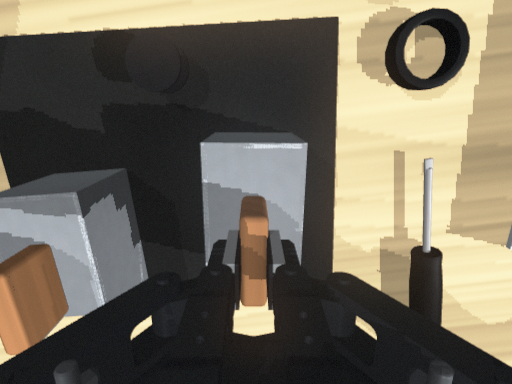

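Now gripped (opening 0.148 on the 14 mm fin), but shallow. I'll release, go 12 mm deeper and grip again.

Request:
apply_moves --moves '[[[0,0,0,0,0,0,0.4],[0,0,0,0,0,0,0.4],[0,0,0.5,0,0,0,0.4],[0,0,0.9,0,0,0,0.4],[0,0,1.2,0,0,0,0.4],[0,0,1.2,0,0,0,0.4]]]'

```text
time_s: 5.35
eef_pos: [0.5669, 0.1362, 0.071]
eef_rot: [0.0, 0.998, -0.065, 0.002]
wrist_force: [0.5, 0.3, -0.1]
opening: 0.405
```

```bash
python3 -c "
from h import *
st()"
```

```text
t 5.35 p [0.5669 0.1362 0.071 ] yaw -0.13 z [ 0.004 -0.001 -1.   ] F [ 0.55  0.26 -0.09] T [-0.01  0.   -0.01] op 0.405 q [ 0.03  0.37  1.7  -0.    1.07  1.73]
```

Request:
apply_moves --moves '[[[0,0,0,0,0,0,0],[0,0,0,0,0,0,0],[0,0,0,0,0,0,0],[0,0,0,0,0,0,0]]]'

```text
time_s: 5.75
eef_pos: [0.5675, 0.1364, 0.0719]
eef_rot: [0.0, 0.998, -0.065, 0.003]
wrist_force: [0.6, 0.9, -0.1]
opening: 0.153
```

```bash
python3 -c "
from h import *
st()"
```

```text
t 5.75 p [0.5675 0.1364 0.0719] yaw -0.13 z [ 0.006 -0.001 -1.   ] F [ 0.61  0.88 -0.08] T [ 0.21 -0.02 -0.05] op 0.153 q [ 0.03  0.37  1.7  -0.    1.07  1.73]
```

Request:
apply_moves --moves '[[[0,0,-1.5,0,0,0,0],[0,0,-3.5,0,0,0,0],[0,0,-6,0,0,0,0],[0,0,-6,0,0,0,0],[0,0,-6,0,0,0,0],[0,0,-6,0,0,0,0]]]'

```text
time_s: 6.35
eef_pos: [0.566, 0.1362, 0.1304]
eef_rot: [0.0, 0.998, -0.065, 0.002]
wrist_force: [-0.8, 1.3, -4.3]
opening: 0.153
```

```bash
python3 - <<'E'
from h import *
F=[]
for i in range(12):
    im=camera("wrist");F.append(np.r_[get_obs()["wrist_force"],get_obs()["torque"]])
st();print(np.mean(F,0).round(2),np.std(F,0).round(2))
cv2.imwrite("pics/w5.png",im[:,:,::-1])
E
```

```text
t 6.95 p [0.5672 0.1363 0.1318] yaw -0.13 z [ 0.006 -0.001 -1.   ] F [ 0.15  0.35 -4.14] T [-0.01  0.02  0.01] op 0.15 q [ 0.03  0.29  1.67 -0.    1.18  1.73]
[-0.15 -0.1  -3.91  0.01  0.07  0.02] [0.43 0.52 0.43 0.03 0.03 0.01]
```

View pics/w5.png

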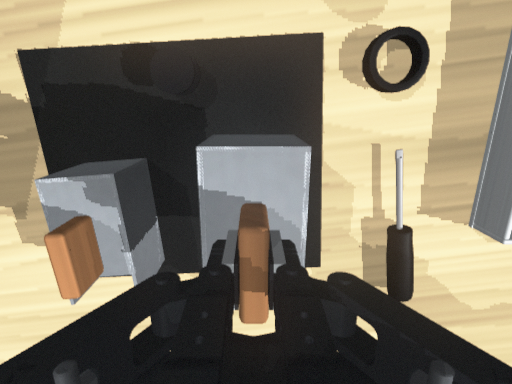

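The wrist view shows the tin level and clear of the mat, with the fin held at about (253,260). The weight is 3.9 ± 0.12 N (about 0.4 kg), so this tin holds the roller. I'll carry it level to the tray, starting and stopping gently.

Request:
apply_moves --moves '[[[0,0,-2,0,0,0,0],[0.2,1,-3.3,0,0,0,0],[0.5,3,-3.3,0,0,0,0],[1.0,6,-3.3,0,0,0,0],[1.6,9.5,-3.3,0,0,0,0],[2.2,13,-3.3,0,0,0,0],[2.8,16.5,-3.3,0,0,0,0],[3.4,20,-3.3,0,0,0,0]]]'

```text
time_s: 7.75
eef_pos: [0.5748, -0.0687, 0.1658]
eef_rot: [0.001, 0.998, -0.065, 0.004]
wrist_force: [0.5, -0.7, -3.7]
opening: 0.151
```

Request:
apply_moves --moves '[[[0.6,3.5,0,0,0,0,0],[1.2,7,0,0,0,0,0],[1.7,10,0,0,0,0,0],[2.0,12,0,0,0,0,0],[2.2,13,0,0,0,0,0],[2.2,13,0,0,0,0,0],[2.2,13,0,0,0,0,0]]]'

```text
time_s: 8.45
eef_pos: [0.5796, -0.1971, 0.165]
eef_rot: [-0.0, 0.998, -0.065, 0.003]
wrist_force: [0.5, -0.3, -3.4]
opening: 0.156
```

```bash
python3 -c "
from h import *
st();print(tgt([.60,-.2,.165],-.13,.95))"
```

```text
t 8.45 p [ 0.5796 -0.1971  0.165 ] yaw -0.13 z [ 0.006  0.    -1.   ] F [ 0.47 -0.27 -3.39] T [0.09 0.03 0.  ] op 0.156 q [-0.52  0.31  1.56  0.    1.27  1.18]
([2.06, 0.02, 0.02], [-0.001, 0.944, -0.0])
```

Request:
apply_moves --moves '[[[1,0,1,0,0.1,0,0],[1.5,0,1.5,0,0.22,0,0],[2,0,1.5,0,0.36,0,0],[2,0,1.5,0,0.5,0,0],[2,0,1.5,0,0.64,0,0],[2,0,1.5,0,0.78,0,0],[2,0,1.5,0,0.92,0,0],[2,0,1.5,0,0.95,0,0]]]'

```text
time_s: 9.25
eef_pos: [0.6032, -0.1914, 0.1501]
eef_rot: [0.013, 0.91, -0.051, 0.412]
wrist_force: [1.0, -0.3, -2.0]
opening: 0.152
```

Request:
apply_moves --moves '[[[0,0,0,0,0,0,0],[0,0,0,0,0,0,0],[0,0,0,0,0,0,0],[0,0,0,0,0,0,0],[0,0,0,0,0,0,0],[0,0,0,0,0,0,0],[0,0,0,0,0,0,0],[0,0,0,0,0,0,0]]]'

```text
time_s: 10.05
eef_pos: [0.603, -0.1929, 0.1491]
eef_rot: [0.012, 0.91, -0.052, 0.41]
wrist_force: [0.5, 0.4, -0.6]
opening: 0.151
```

```bash
python3 - <<'E'
from h import *
F=[]
for i in range(8):
    im=camera("top");F.append(get_obs()["wrist_force"])
st();print(np.mean(F,0).round(2))
cv2.imwrite("pics/t2.png",cv2.resize(im[120:260,260:430,::-1],None,fx=4,fy=4,interpolation=cv2.INTER_CUBIC))
E
```

```text
t 10.45 p [ 0.603  -0.193   0.1492] yaw -0.128 z [ 0.746 -0.066 -0.663] F [ 0.24 -0.27 -1.83] T [0.01 0.61 0.01] op 0.15 q [-0.75  0.05  2.18  1.23  0.51 -0.06]
[ 0.15  0.09 -1.82]
```

View pics/t2.png

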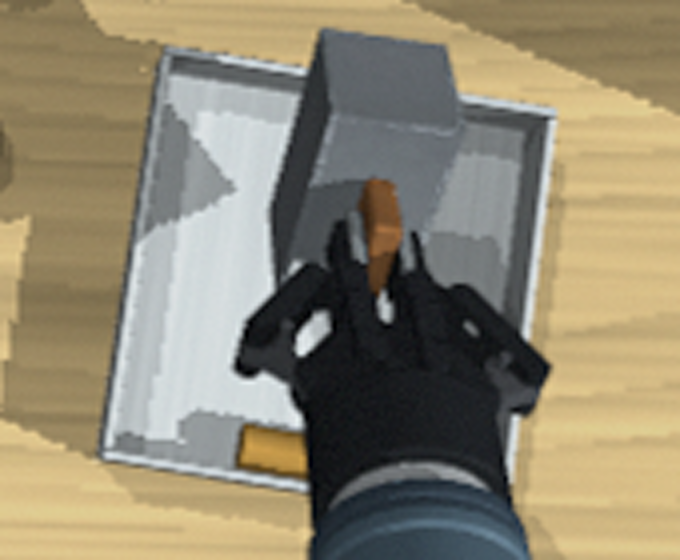

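The roller lies in the tray at about (272,447) in the crop, and the held weight has dropped to 1.8 N. I'll level the tin and carry it back.

```bash
python3 -c "
from h import *
st();print(tgt([.58,-.197,.175],-.13))"
```

```text
t 10.45 p [ 0.603  -0.193   0.1492] yaw -0.128 z [ 0.746 -0.066 -0.663] F [ 0.24 -0.27 -1.83] T [0.01 0.61 0.01] op 0.15 q [-0.75  0.05  2.18  1.23  0.51 -0.06]
([0.46, 0.59, -3.4], [-0.029, -0.845, 0.015])
```

Request:
apply_moves --moves '[[[0.2,0.2,-1.5,0,-0.14,0,0],[0.4,0.4,-3,-0.01,-0.28,0.005,0],[0.4,0.6,-3.4,-0.015,-0.42,0.007,0],[0.4,0.6,-3.4,-0.02,-0.56,0.01,0],[0.4,0.6,-3.4,-0.025,-0.7,0.012,0],[0.4,0.6,-3.4,-0.029,-0.845,0.015,0],[0.4,0.6,-3.4,-0.029,-0.845,0.015,0],[0.4,0.6,-3.4,-0.029,-0.845,0.015,0]]]'

```text
time_s: 11.25
eef_pos: [0.5819, -0.1971, 0.174]
eef_rot: [-0.0, 0.998, -0.064, -0.001]
wrist_force: [0.3, 0.4, -2.4]
opening: 0.152
```

```bash
python3 -c "
from h import *
st();print(tgt([.566,.136,.15],-.13))"
```

```text
t 11.25 p [ 0.5819 -0.1971  0.174 ] yaw -0.129 z [-0.002  0.    -1.   ] F [ 0.31  0.38 -2.37] T [-0.03 -0.09  0.09] op 0.152 q [-0.52  0.31  1.54 -0.    1.29  1.18]
([-5.85, -32.83, 2.41], [-0.0, 0.002, 0.001])
```

Request:
apply_moves --moves '[[[-0.4,-2,0,0,0,0,0],[-1.1,-6,0,0,0,0,0],[-1.9,-10.5,0,0,0,0,0],[-2.7,-15,0,0,0,0,0],[-3.5,-19.5,0,0,0,0,0],[-4.3,-24,0,0,0,0,0],[-5.1,-28.5,0,0,0,0,0],[-5.5,-31,0,0,0,0,0]]]'

```text
time_s: 12.05
eef_pos: [0.563, 0.1215, 0.1746]
eef_rot: [-0.002, 0.998, -0.064, 0.001]
wrist_force: [0.2, 0.5, -1.3]
opening: 0.156
```

Request:
apply_moves --moves '[[[-0.3,-1.8,2,0,0,0,0],[-0.3,-1.8,4,0,0,0,0],[-0.3,-1.8,6,0,0,0,0],[-0.3,-1.8,6,0,0,0,0],[-0.3,-1.8,6,0,0,0,0]]]'

```text
time_s: 12.55
eef_pos: [0.5636, 0.1359, 0.1149]
eef_rot: [-0.001, 0.998, -0.065, 0.0]
wrist_force: [0.5, 0.2, -0.4]
opening: 0.153
```

```bash
python3 - <<'E'
from h import *
im=camera("scene")
st();print(tgt([.567,.136,.072],-.13))
cv2.imwrite("pics/s2.png",cv2.resize(im[190:340,220:420,::-1],None,fx=4,fy=4,interpolation=cv2.INTER_CUBIC))
E
```

```text
t 12.6 p [0.5646 0.1358 0.1157] yaw -0.13 z [ 0.002  0.001 -1.   ] F [ 0.96  0.16 -1.52] T [0.02 0.   0.01] op 0.149 q [0.03 0.3  1.68 0.   1.16 1.73]
([0.22, -0.04, 4.37], [-0.001, -0.002, -0.0])
```

View pics/s2.png

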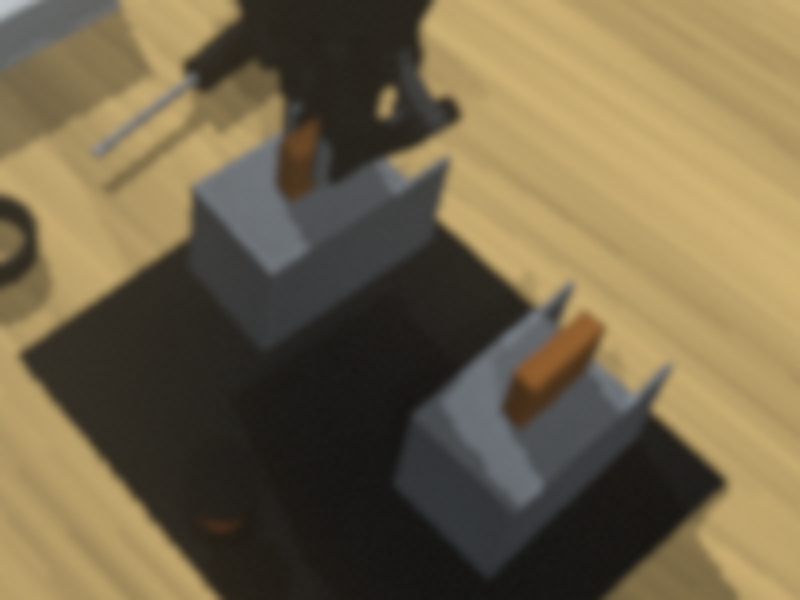

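The tin hangs level about 4 cm above its old place. I'll lower it gently.

Request:
apply_moves --moves '[[[0.1,0,1.2,0,0,0,0],[0.2,0,2.4,0,0,0,0],[0.2,0,3.3,0,0,0,0],[0.2,0,3.8,0,0,0,0],[0.2,0,4.1,0,0,0,0],[0.2,0,4.25,0,0,0,0],[0.2,0,4.25,0,0,0,0]]]'

```text
time_s: 13.3
eef_pos: [0.5669, 0.1356, 0.0724]
eef_rot: [-0.0, 0.998, -0.065, 0.0]
wrist_force: [0.8, 0.8, -2.1]
opening: 0.154
```

```bash
python3 - <<'E'
from h import *
F=[]
for i in range(5): camera("wrist");F.append(get_obs()["wrist_force"])
st();print(np.mean(F,0))
E
```

```text
t 13.55 p [0.5669 0.1355 0.0723] yaw -0.13 z [ 0.001  0.    -1.   ] F [ 0.33 -0.42 -2.42] T [-0.04 -0.01  0.05] op 0.155 q [0.03 0.37 1.7  0.   1.08 1.73]
[-0.1597193   0.01809095 -1.91072178]
```

Request:
apply_moves --moves '[[[0,0,0.1,0,0,0,0],[0,0,0.15,0,0,0,0],[0,0,0.15,0,0,0,0]]]'

```text
time_s: 13.85
eef_pos: [0.567, 0.1356, 0.0721]
eef_rot: [-0.0, 0.998, -0.065, 0.001]
wrist_force: [-5.1, 0.4, 8.1]
opening: 0.156
```

```bash
python3 - <<'E'
from h import *
F=[]
for i in range(4): camera("wrist");F.append(get_obs()["wrist_force"])
st();print(np.mean(F,0))
E
```

```text
t 14.05 p [0.5669 0.1357 0.072 ] yaw -0.13 z [ 0.001  0.    -1.   ] F [-4.73 -0.22  8.77] T [-0.12  0.79 -0.02] op 0.152 q [0.03 0.37 1.7  0.   1.08 1.73]
[-4.64731493  0.21279894  8.67592725]
```

Standing on the mat. Next: release, retreat upward and move aside.

Request:
apply_moves --moves '[[[0,0,-0.1,0,0,0,0.2],[0,0,-0.1,0,0,0,0.4],[0,0,-0.1,0,0,0,0.5],[0,0,-0.1,0,0,0,0.5],[0,0,-3,0,0,0,0.5],[0,0,-7,0,0,0,0.5],[0,0,-12,0,0,0,0.5],[0,0,-16,0,0,0,0.5]]]'

```text
time_s: 14.85
eef_pos: [0.567, 0.1355, 0.2332]
eef_rot: [-0.0, 0.998, -0.065, 0.001]
wrist_force: [0.8, 0.7, 0.1]
opening: 0.497
```

Request:
apply_moves --moves '[[[-4,3,0,0,0,0,0.5],[-8,6,0,0,0,0,0.5],[-12,9,0,0,0,0,0.5],[-14,12,0,0,0,0,0.5],[-14,12,0,0,0,0,0.5],[-14,12,0,0,0,0,0.5]]]'

```text
time_s: 15.45
eef_pos: [0.4125, 0.0343, 0.231]
eef_rot: [-0.0, 0.998, -0.066, 0.001]
wrist_force: [0.1, -0.4, -0.0]
opening: 0.5
```

```bash
python3 - <<'E'
from h import *
st();im=camera("top")
cv2.imwrite("pics/t3.png",cv2.resize(im[110:270,75:420,::-1],None,fx=2.3,fy=2.3,interpolation=cv2.INTER_CUBIC))
E
```

```text
t 15.45 p [0.4125 0.0343 0.231 ] yaw -0.132 z [ 0.002  0.    -1.   ] F [ 0.13 -0.43 -0.01] T [-0.03 -0.03 -0.07] op 0.5 q [-0.21 -0.22  1.97  0.    1.38  1.5 ]
```

View pics/t3.png

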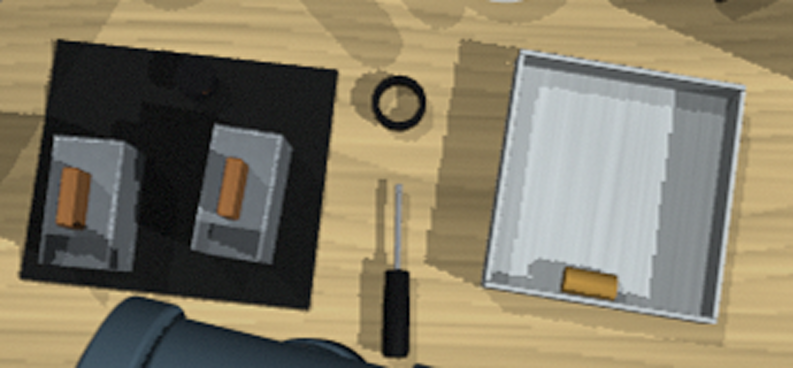

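Both tins stand upright on the mat with fins at about (72,197) and (231,187). The roller lies in the tray at (590,282) and the gripper is clear. I'm handing in.

```bash
python3 -c "
from h import *
print(hand_in())"
```

```text
the job is handed in; nothing more can be done
None
```

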